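# Set the writing place

### The job

Set out the calligrapher's writing place by pushing things along the table, never lifting or tipping them: push the closed wooden pen case fully home into the corner of the low L-shaped rail, its long hinge side flush along the long rail and its left end against the short end stop, and gently push the squat, widest ink jar, without squeezing it, until it stands wholly on the round mat. Leave everything else where it is.

Things in the scene. Friction and masses are not known exactly. Their poses are not given: they have to be found in the camera images.
- rail: Low L-shaped wooden rail fixed to the table, 25 mm high, 20 mm thick, ahead to the left, yaw up to 7 deg. Origin at table height in the inner corner. The long rail's inner face is its plane x = 0 and runs 300 mm from the corner along -y (right); the end stop's inner face is its plane y = 0 and runs 100 mm along -x (to the robot). The case belongs at x < 0, y < 0.
- pen_case: Loose closed dark wooden pen case, a block 95 mm (its x) by 200 mm (its y) by 45 mm high, about 0.45 kg (varies), brass clasp on the -x long side facing the robot, hinges on the +x long side. Origin at the centre of its underside, z up. It starts between the robot and the long rail, turned by up to 20 degrees, and slides with ordinary friction.
- case_left_corner (a point): Lower corner of the pen case at its hinge side (+x) and left end (+y). In the rail's frame it should come to x = 0, y = 0.
- case_right_corner (a point): Lower corner of the pen case at its hinge side (+x) and right end (-y). In the rail's frame it should come to x = 0, y = -200 mm.
- ink_jar: Loose squat round ink jar, brown glass, paper band, wide black cap: 56 mm in diameter up to 38 mm height, cap 50 mm in diameter, 52 mm high in all, about 0.22 kg (varies). Origin at the centre of its underside, z up. It stands in a row with two other bottles on the robot's right, in any of the three places, about 100 mm apart.
- mat: Round plain black rubber mat, 84 mm in diameter, flush with the table (no step), on the robot's far right. Origin at its centre. The jar is wholly on it when the centres are within 14 mm.
- ink_bottle: Bystander: tall slim round ink bottle, brown glass, 40 mm in diameter, 78 mm high, narrow cap; in the row with the jar. Origin under its centre.
- square_bottle: Bystander: square brown bottle 40 x 40 mm, 64 mm high with its round cap; in the row with the jar. Origin under its centre.
- reed_pen: Bystander: reed pen lying on the table along its x, 178 mm long, 10 mm thick. Origin under the middle of its shaft.
- paperweight: Bystander: steel paperweight 32 x 90 mm, 14 mm high, with a small ball knob up to 39 mm. Origin under its centre.
- seal: Bystander: small turned wooden seal, 32 mm in diameter, 62 mm high, left of the case. Origin under its centre.
- water_cup: Bystander: open white cup, 72 mm in diameter, 75 mm high, beyond the work. Origin under its centre.
Mind the look-alikes: they are no part of the job. Leave any blue or red look-alike of the ink_jar alone.

How it is judged:
At the end, for the whole second after the job is handed in: Both hinge-side corners of the pen case are within 5 mm of the long rail's inner face and its left end within 5 mm of the end stop's inner face, the case flat on the table; the squat ink jar stands upright on the table with its centre within 14 mm of the mat's centre; both at rest (x of case_left_corner in the frame of rail between -0.005 and 0.004 m and x of case_right_corner in the frame of rail between -0.005 and 0.004 m and y of case_left_corner in the frame of rail between -0.005 and 0.004 m and height (world z) of each of pen_case, ink_jar below 0.004 m and angle between each of pen_case, ink_jar's own z axis and vertical below 0.05 rad and horizontal distance between ink_jar and mat below 0.014 m and linear speed of each of pen_case, ink_jar below 0.01 m/s); the robot touches nothing.
It fails at once if the pen case is lifted or tipped (height (world z) of pen_case above 0.01 m or angle between pen_case's own z axis and vertical above 0.15 rad).
It fails at once if the ink jar is lifted or tipped (height (world z) of ink_jar above 0.01 m or angle between ink_jar's own z axis and vertical above 0.25 rad).
It fails at once if the ink jar is squeezed or shoved hard (over 30 N from the fingers) (contact force between the fingers and ink_jar above 30 N).
It fails at once if a bystander is disturbed (moved more than 20 mm or tipped): the tall round ink bottle, the square bottle, the reed pen, the steel paperweight, the wooden seal, the water cup (distance of any of ink_bottle, square_bottle, reed_pen, paperweight, seal, water_cup from where it was at the start of the episode above 0.02 m or angle between any of ink_bottle, square_bottle, reed_pen, paperweight, seal, water_cup's own z axis and vertical above 0.35 rad).
It also fails if it takes over 66 s, if anything falls off the work surface, if the arm or the gripper's body presses on something with over 40 N, if the wrist force passes 120 N, or if a joint passes its speed limit or range.

### The arm

A 6-joint arm with a two-finger parallel gripper is mounted at the origin on the work surface. World frame = base frame: x ahead of the robot, y to its left, z up, the work surface at z = 0. Lengths are in m, angles in rad, forces in N, time in s.
With the tool pointing down it reaches from about 0.35 to 0.975 m from the base axis. Payload 4.9 kg.
Tool frame: the origin (TCP) lies midway between the tips of the shut fingers; the grasp point (between the pads) lies 19 mm behind it; z points along the fingers, y is the line along which they close (so a half turn about z gives the same grasp; the last joint's range is limited). The gripper opens to 85 mm and grips with 20 to 120 N. Pads are 22 mm wide; open, the fingers measure 114 mm over their backs; the gripper's body (76 mm by 85 mm) begins 54 mm behind the grasp point. The pads swing forward as they close: fully open they stand 13 mm farther back than shut.
Start: joints at [1.123, 0.053, 1.613, -0, 1.476, -0.119], TCP at [0.202, 0.592, 0.231] pointing down, gripper open.
Joint ranges: [-3.01, 3.01], [-1.01, 2.22], [0.06, 2.58], [-1.02, 4.17], [0.09, 2.62], [-3.14, 3.14]. Speed limits (rad/s): [2.57, 2.57, 3.14, 3.14, 3.14, 3.14].

### API

Orientations are given as a unit quaternion [w, x, y, z].
In Python, from plant import * gives the robot as it stands.
- The arm moves only by the tool jog_arm, never from a script. Its argument "targets" is a list of rows, each a list of 3 entries, a list of its own where there are three numbers: the shift along the tool's x, y, z in units of 25 mm (1.0 is 25 mm), then the turn, a rotation vector about the tool's x, y, z in units of 8 degrees (1.0 is 8 degrees), then the opening in per cent of the stroke, from 0 (shut) to 100 (fully open). A call has 1 to 8 rows; each row is the pose to reach, as a shift and turn from the pose commanded when the call began, along the tool's axes at that moment; what a row does not reach only later rows make up. A row lasts 1/8 s, in which the tool goes at most 62.5 mm and 10.7 degrees, less where a joint would pass 70% of its speed; a pose out of reach is approached as far as the arm can. A call with a gripper value outside its range is refused whole. The fingers move at their own pace and stop on an object; the grip force is fixed at half the most. Time passes only in rows, so rows that repeat a pose let the fingers close. It gives the time, the measured TCP pose, the force, the opening and the grip force at its end, in the units of the state.
- state(): the state, without advancing time (a new reading comes with each control period).
- grab_frame(name): name is "scene" or "top"; returns (picture, depth): 480x640x3 uint8, red, green, blue; 480x640 float32, m along the optical axis (not along the pixel's ray), 0 where there is no reading.
- camera_params(name): a dict with "fovy" (degrees; the focal length in pixels is half the picture's height over the tangent of half this angle, whatever the lens; pixels are square), "cx", "cy" (the principal point, pixels), "rvec" (rotation vector, rad) and "tvec" (3), from world to camera coordinates, as OpenCV has them. Camera axes: x right, y down, z forward; pixel columns grow to the right and rows downward; lengths in m; the calibration is good to about 2 mm. A picture is of the moment at which its call begins. camera_params takes no time and is no camera call.
- job_done(): hands the job in; it is judged then, once.
The state is a dict: "time": time; "joint_pos": joint angles; "joint_vel": joint speeds; "joint_efforts": joint torques, N m; "tool_pos": TCP position; "tool_rot": TCP orientation; "contact_force": force on the tool from outside, world axes, zero at the start; "ft_torque": the same for the moment, N m; "gripper_width": opening from 0.0 (shut) to 1.0 (fully open); "grasp_force": force on a finger pad.
Only numpy, scipy, OpenCV 4.12 (cv2) and the standard library are available. Lean on these libraries where they do the work, as an engineer would, in place of code of your own. Each camera call takes 0.05 s, during which the arm holds its last target. There are 200 camera calls.

## Working session

There is one attempt and no reset: what is moved stays moved. The work goes in short steps, Python scripts to look and compute and a tool call to move; the robot and the scene stay as the last step left them, time stands still between calls to the robot, and variables do not carry over. Pictures are saved under pics/ and viewed, at most 10 in all, crops included, and the job is handed in when it is done.

Besides the shell and the picture viewer there is one more tool, called after ">>>" by a JSON object that holds its "name" and its "arguments". jog_arm: Moves the arm, as the interface text tells. Its arguments: {"type":"object","properties":{"targets":{"type":"array"}},"required":["targets"]}

```bash
mkdir -p pics; cat > h.py <<'E'
from plant import *
import numpy as np, cv2
def cam(n):
    p=camera_params(n); f=240/np.tan(np.radians(p["fovy"])/2)
    return f,p["cx"],p["cy"],cv2.Rodrigues(np.array(p["rvec"],float))[0],np.array(p["tvec"],float)
def ray(n,u,v,z):
    f,cx,cy,R,t=cam(n); d=R.T@np.array([(u-cx)/f,(v-cy)/f,1]); c=-R.T@t
    return c+d*(z-c[2])/d[2]
def cloud(n,D):
    f,cx,cy,R,t=cam(n); v,u=np.indices(D.shape)
    P=np.stack([(u-cx)/f*D,(v-cy)/f*D,D],-1); return (P-t)@R
E
python3 - <<'E'
from h import *
for n in("scene","top"):
    I,D=grab_frame(n); cv2.imwrite(f"pics/{n}0.png",I[:,:,::-1]); np.savez(f"{n}0.npz",I=I,D=D); print(n,camera_params(n))
s=state(); print(s)
E
```

```text
scene {'fovy': 53.432214229252025, 'cx': 321.64962605811775, 'cy': 245.0164382678729, 'rvec': array([ 1.7612995 ,  1.92756946, -0.64152949]), 'tvec': array([ 0.06987735, -0.42515872,  1.51266896])}
top {'fovy': 53.33848529589905, 'cx': 316.51584597639254, 'cy': 241.5844267320693, 'rvec': array([ 2.12207825, -2.13067526,  0.19148637]), 'tvec': array([-0.00793443,  0.55972266,  0.91289798])}
{'time': 0.1, 'joint_pos': array([ 1.12300118e+00,  5.32764859e-02,  1.61416461e+00,  3.32311074e-05,
        1.47599440e+00, -1.19023571e-01]), 'joint_vel': array([-0.00091187, -0.00155682, -0.00268875,  0.00051982,  0.00082342,
        0.00126298]), 'joint_efforts': array([-8.56994266e-04, -3.94904423e+01, -3.71361959e+01, -1.66577938e-04,
        3.95604133e-03,  1.72956870e-06]), 'tool_pos': array([0.20155918, 0.59101113, 0.23019012]), 'tool_rot': array([-2.73537806e-04,  1.63647929e-01,  9.86518376e-01, -8.80040441e-04]), 'contact_force': array([-0.27351013,  0.18774627,  0.35675213]), 'ft_torque': array([-0.01779068,  0.05361705, -0.06840796]), 'grasp_force': 0.0, 'gripper_width': 0.9992098457963294}
```

View pics/top0.png

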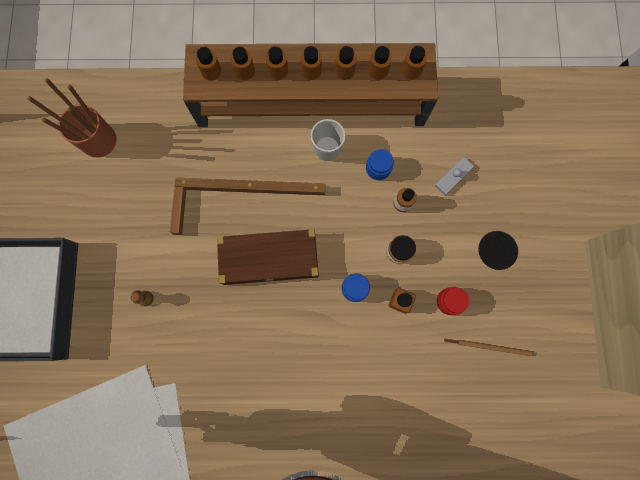

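View pics/scene0.png

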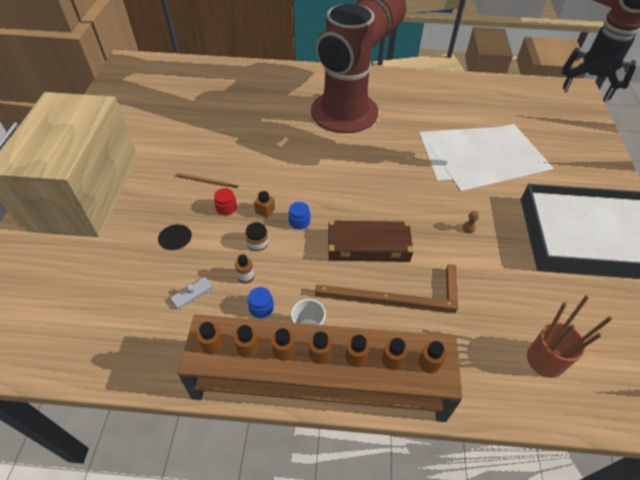

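Candidates in the top view: the brown jar with a wide black cap (402,248), two blue jars (380,165) and (356,288), a red jar (453,301), the slim bottle (405,199) and the square bottle (402,300). Only (402,248) is brown, round and wide. The mat is at (498,250), the case at (268,256) and the rail corner near (184,190). I'll confirm the jar in a crop.

```bash
python3 - <<'E'
from h import *
I=np.load("top0.npz")["I"][:,:,::-1]
cv2.imwrite("pics/c1.png",cv2.resize(I[170:300,165:335],None,fx=4.6,fy=4.6,interpolation=cv2.INTER_CUBIC))
cv2.imwrite("pics/c2.png",cv2.resize(I[140:330,340:530],None,fx=3.1,fy=3.1,interpolation=cv2.INTER_CUBIC))
E
```

```text
(no output)
```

View pics/c1.png

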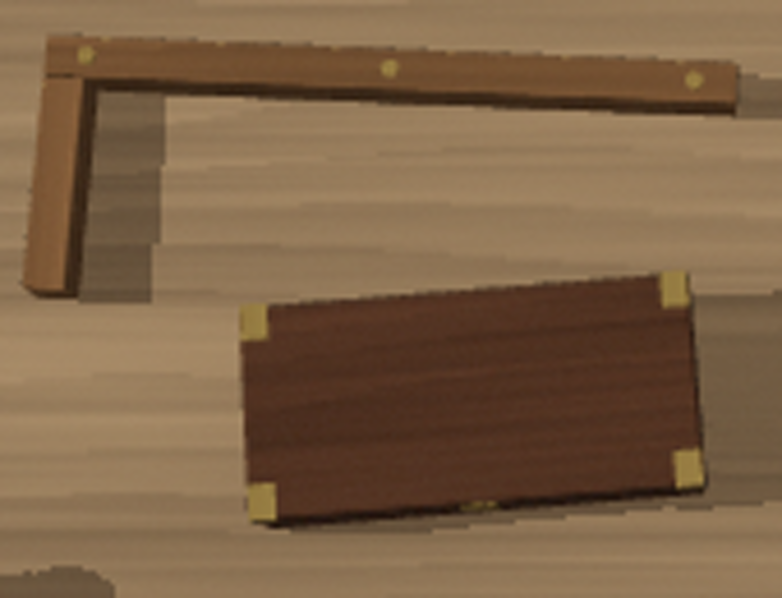

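View pics/c2.png

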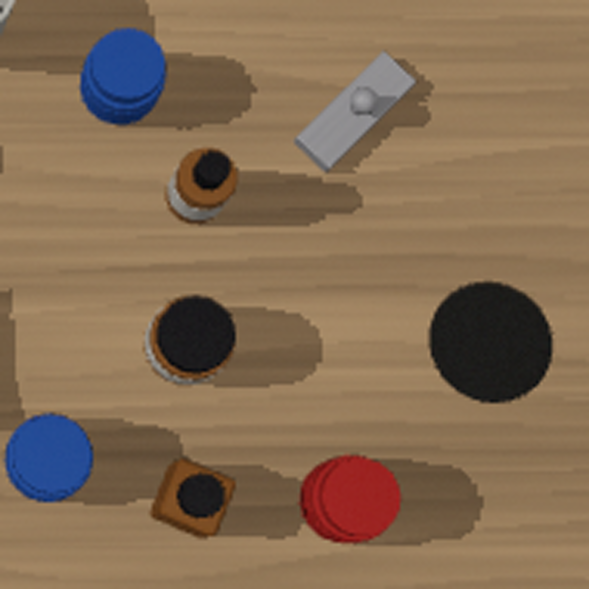

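The crop confirms it: the brown jar with paper band and wide black cap is at crop (196,334), and the mat is at crop (491,342). The case's top corners and the rail's inner edges are clear in the other crop.

```bash
python3 - <<'E'
from h import *
c1=lambda x,y,z:ray("top",165+(x+.5)/4.6-.5,170+(y+.5)/4.6-.5,z)
c2=lambda x,y,z:ray("top",340+(x+.5)/3.1-.5,140+(y+.5)/3.1-.5,z)
np.set_printoptions(precision=4,suppress=True)
for n,a in dict(railcorner=(85,79,.025),railright=(737,103,.025),stopend=(65,290,.025),cFL=(240,307,.045),cFR=(688,271,.045),cNR=(706,488,.045),cNL=(250,521,.045)).items(): print(n,c1(*a))
for n,a in dict(jar=(196,334,.052),mat=(491,342,0),blue1=(127,65,.05),blue2=(50,458,.05),red=(358,498,.05),tall=(211,169,.078),square=(200,495,.064),pw=(363,100,.039)).items(): print(n,c2(*a))
print("seal",ray("top",138,297,.062),"pen",ray("top",446,341,0),ray("top",535,354,0),"cup",ray("top",328,135,.075))
D=np.load("top0.npz")["D"];P=cloud("top",D)
for u,v in((268,256),(402,248),(300,185),(498,250)): print(P[v,u])
print("cam",-cam("top")[3].T@cam("top")[4])
E
```

```text
railcorner [0.6835 0.2717 0.025 ]
railright [ 0.6707 -0.0281  0.025 ]
stopend [0.5844 0.2762 0.025 ]
cFL [0.5724 0.1926 0.045 ]
cFR [ 0.5878 -0.0055  0.045 ]
cNR [ 0.4913 -0.0131  0.045 ]
cNL [0.4777 0.185  0.045 ]
jar [ 0.5468 -0.1837  0.052 ]
mat [ 0.5493 -0.3943  0.    ]
blue1 [ 0.7306 -0.1444  0.05  ]
blue2 [ 0.4671 -0.0877  0.05  ]
red [ 0.4409 -0.2832  0.05  ]
tall [ 0.65   -0.1925  0.078 ]
square [ 0.4424 -0.1802  0.064 ]
pw [ 0.7091 -0.3048  0.039 ]
seal [0.4491 0.3387 0.062 ] pen [ 0.3611 -0.2743  0.    ] [ 0.3345 -0.454   0.    ] cup [ 0.7771 -0.0346  0.075 ]
[0.5317 0.0879 0.0442]
[ 0.5456 -0.1818  0.0519]
[0.6856 0.0242 0.0271]
[ 0.5491 -0.3938  0.0009]
cam [ 0.3866 -0.0108  0.9986]
```

```bash
cat >> h.py <<'E'
from scipy.spatial.transform import Rotation as Ro
RAIL=np.array([.6835,.2717]); YW=np.radians(-2.45)
RX=np.array([np.cos(YW),np.sin(YW)]); RY=np.array([-np.sin(YW),np.cos(YW)])
def rail(p): d=np.asarray(p)[:2]-RAIL; return np.array([d@RX,d@RY])
def world(a,b): return RAIL+a*RX+b*RY
def go(xy,z,yaw):
    """tool y at yaw (deg) from world +y, pointing down -> units"""
    s=state(); w,x,y,q=s["tool_rot"]; R=Ro.from_quat([x,y,q,w])
    a=np.radians(yaw); Y=np.array([-np.sin(a),np.cos(a),0]); Z=np.array([0,0,-1.]); G=Ro.from_matrix(np.c_[np.cross(Y,Z),Y,Z])
    d=R.inv().apply(np.r_[xy,z]-s["tool_pos"])/.025; r=np.degrees((R.inv()*G).as_rotvec())/8
    print("t",round(s["time"],2),"shift",d.round(2),"turn",r.round(2),"F",s["contact_force"].round(1))
    print(" tcp",s["tool_pos"].round(4),"rail",rail(s["tool_pos"]).round(4),"tooly",R.apply([0,1,0]).round(3),"w",round(s["gripper_width"],2),"q6",s["joint_pos"][5].round(2))
E
python3 -c "
from h import *
go((.43,.09),.12,-2.45)
go((.43,.09),.006,-2.45)"
```

```text
t 0.1 shift [-15.12 -16.01   4.43] turn [-0.01 -0.   -2.05] F [-0.3  0.2  0.4]
 tcp [0.2016 0.591  0.2302] rail [-0.4952  0.2984] tooly [ 0.323  0.946 -0.002] w 1.0 q6 -0.12
t 0.1 shift [-15.12 -16.     8.99] turn [-0.01 -0.   -2.05] F [-0.3  0.2  0.4]
 tcp [0.2016 0.591  0.2302] rail [-0.4952  0.2984] tooly [ 0.323  0.946 -0.002] w 1.0 q6 -0.12
```

>>> {"name": "jog_arm", "arguments": {"targets": [[[-15.1, -16.0, 4.4], [0, 0, -2.05], 100], [[-15.1, -16.0, 4.4], [0, 0, -2.05], 100], [[-15.1, -16.0, 4.4], [0, 0, -2.05], 100], [[-15.1, -16.0, 4.4], [0, 0, -2.05], 100], [[-15.1, -16.0, 4.4], [0, 0, -2.05], 100], [[-15.1, -16.0, 4.4], [0, 0, -2.05], 100], [[-15.1, -16.0, 4.4], [0, 0, -2.05], 100], [[-15.1, -16.0, 4.4], [0, 0, -2.05], 100]]}}

```text
time: 1.1
tool_pos: [0.4054, 0.1435, 0.1327]
tool_rot: [0.0, 0.021, 1.0, 0.0]
contact_force: [0.9, 0.5, 0.3]
gripper_width: 1.0
grasp_force: 0.0
```

>>> {"name": "jog_arm", "arguments": {"targets": [[[0, 0, 0], [0, 0, 0], 100]]}}

```text
time: 1.23
tool_pos: [0.4054, 0.1418, 0.1319]
tool_rot: [-0.001, 0.025, 1.0, -0.001]
contact_force: [-0.6, 1.0, 0.7]
gripper_width: 1.0
grasp_force: 0.0
```

```bash
python3 -c "
from h import *
go((.43,.09),.006,-2.45)"
```

```text
t 1.23 shift [-1.1  -2.02  5.03] turn [-0.01 -0.02 -0.05] F [-0.6  1.   0.7]
 tcp [0.4054 0.1418 0.1319] rail [-0.2723 -0.1416] tooly [ 0.05   0.999 -0.001] w 1.0 q6 -1.36
```

>>> {"name": "jog_arm", "arguments": {"targets": [[[-1.1, -2.0, 1.5], [0, 0, 0], 100], [[-1.1, -2.0, 4.0], [0, 0, 0], 100], [[-1.1, -2.0, 5.0], [0, 0, 0], 100], [[-1.1, -2.0, 5.0], [0, 0, 0], 100], [[-1.1, -2.0, 5.0], [0, 0, 0], 100]]}}

```text
time: 1.85
tool_pos: [0.4315, 0.0951, 0.0097]
tool_rot: [0.001, 0.021, 1.0, 0.0]
contact_force: [1.0, -1.1, -0.0]
gripper_width: 1.001
grasp_force: 0.0
```

```bash
python3 -c "
from h import *
go(world(-.107,-.19),.006,-2.45)"
```

```text
t 1.85 shift [-5.49 -0.12  0.16] turn [0.   0.02 0.01] F [ 1.  -1.1 -0. ]
 tcp [0.4315 0.0951 0.0097] rail [-0.2442 -0.1872] tooly [0.041 0.999 0.   ] w 1.0 q6 -1.48
```

>>> {"name": "jog_arm", "arguments": {"targets": [[[-0.6, 0, 0], [0, 0, 0], 100], [[-1.2, 0, 0], [0, 0, 0], 100], [[-1.8, 0, 0], [0, 0, 0], 100], [[-2.4, 0, 0], [0, 0, 0], 100], [[-3.0, 0, 0], [0, 0, 0], 100], [[-3.6, 0, 0], [0, 0, 0], 100], [[-4.2, 0, 0], [0, 0, 0], 100], [[-4.7, 0, 0], [0, 0, 0], 100]]}}

```text
time: 2.85
tool_pos: [0.5488, 0.0891, 0.0081]
tool_rot: [-0.0, 0.021, 1.0, -0.0]
contact_force: [-3.1, 0.4, 2.3]
gripper_width: 0.998
grasp_force: 1.7
```

>>> {"name": "jog_arm", "arguments": {"targets": [[[-0.2, 0, 0], [0, 0, 0], 100], [[-0.4, 0, 0], [0, 0, 0], 100], [[-0.5, 0, 0], [0, 0, 0], 100], [[-0.5, 0, 0], [0, 0, 0], 100]]}}

```text
time: 3.35
tool_pos: [0.5607, 0.0887, 0.0082]
tool_rot: [0.0, 0.021, 1.0, -0.0]
contact_force: [-0.7, 0.0, -0.6]
gripper_width: 0.998
grasp_force: 0.2
```

```bash
python3 - <<'E'
from h import *
go(world(-.107,-.19),.006,-2.45)
I,D=grab_frame("top"); cv2.imwrite("pics/t1.png",cv2.resize(I[100:330,150:450,::-1],None,fx=2.6,fy=2.6,interpolation=cv2.INTER_CUBIC))
E
```

```text
t 3.35 shift [-0.32 -0.08  0.09] turn [0.   0.01 0.  ] F [-0.7  0.  -0.6]
 tcp [0.5607 0.0887 0.0082] rail [-0.1149 -0.1881] tooly [0.043 0.999 0.   ] w 1.0 q6 -1.5
```

View pics/t1.png

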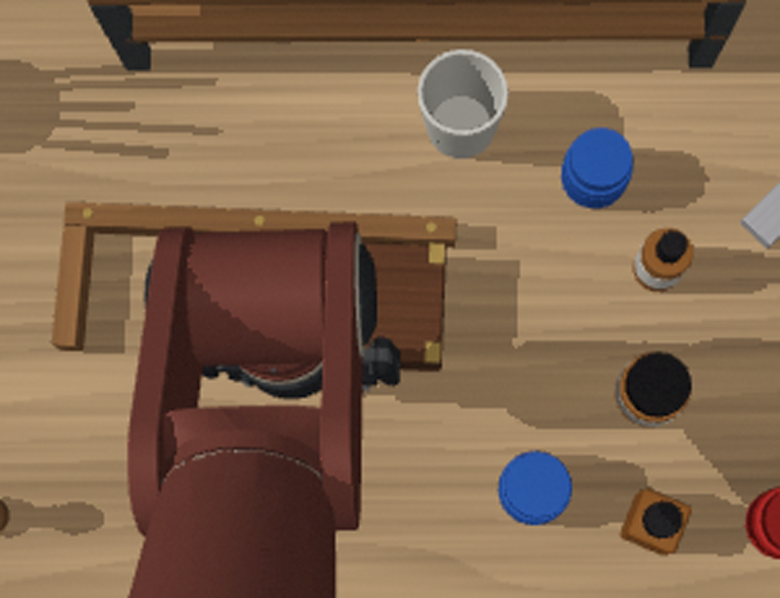

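The case is nearly flush: its right end is at crop (440,300), close along the rail, and there's no wall force yet. I'll ease on until the force rises.

>>> {"name": "jog_arm", "arguments": {"targets": [[[-0.1, 0, 0], [0, 0, 0], 100], [[-0.2, 0, 0], [0, 0, 0], 100], [[-0.2, 0, 0], [0, 0, 0], 100]]}}

```text
time: 3.78
tool_pos: [0.5657, 0.0885, 0.0083]
tool_rot: [0.0, 0.021, 1.0, 0.0]
contact_force: [-0.6, 0.1, 0.5]
gripper_width: 1.0
grasp_force: 0.4
```

>>> {"name": "jog_arm", "arguments": {"targets": [[[-0.1, 0, 0], [0, 0, 0], 100], [[-0.1, 0, 0], [0, 0, 0], 100]]}}

```text
time: 4.03
tool_pos: [0.5682, 0.0884, 0.0082]
tool_rot: [0.0, 0.021, 1.0, 0.0]
contact_force: [-0.2, -0.5, -0.4]
gripper_width: 1.002
grasp_force: 0.4
```

>>> {"name": "jog_arm", "arguments": {"targets": [[[-0.1, 0, 0], [0, 0, 0], 100], [[-0.1, 0, 0], [0, 0, 0], 100]]}}

```text
time: 4.28
tool_pos: [0.5705, 0.0883, 0.0082]
tool_rot: [-0.0, 0.021, 1.0, 0.0]
contact_force: [-2.3, 1.0, 0.9]
gripper_width: 0.999
grasp_force: 1.0
```

>>> {"name": "jog_arm", "arguments": {"targets": [[[-0.1, 0, 0], [0, 0, 0], 100], [[-0.1, 0, 0], [0, 0, 0], 100]]}}

```text
time: 4.53
tool_pos: [0.5706, 0.0885, 0.0081]
tool_rot: [-0.003, 0.022, 1.0, 0.0]
contact_force: [-11.8, 1.5, 8.0]
gripper_width: 1.0
grasp_force: 5.8
```

Wall contact (12 N). Now back off and lift.

>>> {"name": "jog_arm", "arguments": {"targets": [[[1.0, 0, 0], [0, 0, 0], 100], [[1.5, 0, 0], [0, 0, 0], 100], [[1.5, 0, -2.0], [0, 0, 0], 100], [[1.5, 0, -4.0], [0, 0, 0], 100], [[1.5, 0, -4.0], [0, 0, 0], 100]]}}

```text
time: 5.15
tool_pos: [0.5398, 0.0899, 0.1143]
tool_rot: [0.006, 0.021, 1.0, 0.0]
contact_force: [0.2, -0.7, 0.5]
gripper_width: 1.004
grasp_force: 0.0
```

```bash
python3 - <<'E'
from h import *
for u,v in((443,243),(440,367)): print(rail(ray("top",150+u/2.6,100+v/2.6,.045)))
go(world(-.0475,-.335),.11,-92.45)
E
```

```text
[-0.00928347 -0.29094806]
[-0.10951411 -0.29235434]
t 5.15 shift [-3.53 -5.89  0.21] turn [ 0.07  0.06 11.25] F [ 0.2 -0.7  0.5]
 tcp [0.5398 0.0899 0.1143] rail [-0.1358 -0.1878] tooly [0.042 0.999 0.001] w 1.0 q6 -1.5
```

>>> {"name": "jog_arm", "arguments": {"targets": [[[-3.5, -5.9, 0], [0, 0, 11.25], 45], [[-3.5, -5.9, 0], [0, 0, 11.25], 45], [[-3.5, -5.9, 0], [0, 0, 11.25], 45], [[-3.5, -5.9, 0], [0, 0, 11.25], 45], [[-3.5, -5.9, 0], [0, 0, 11.25], 45], [[-3.5, -5.9, 0], [0, 0, 11.25], 45], [[-3.5, -5.9, 0], [0, 0, 11.25], 45], [[-3.5, -5.9, 0], [0, 0, 11.25], 45]]}}

```text
time: 6.15
tool_pos: [0.6163, -0.0614, 0.107]
tool_rot: [-0.0, 0.699, 0.715, -0.0]
contact_force: [0.6, -0.2, -0.8]
gripper_width: 0.449
grasp_force: 0.0
```

```bash
python3 - <<'E'
from h import *
go(world(-.0475,-.335),.009,-92.45)
E
```

```text
t 6.15 shift [0.01 0.22 3.92] turn [-0.01 -0.    0.46] F [ 0.6 -0.2 -0.8]
 tcp [ 0.6163 -0.0614  0.107 ] rail [-0.0529 -0.3357] tooly [ 1.     0.022 -0.001] w 0.45 q6 -0.24
```

>>> {"name": "jog_arm", "arguments": {"targets": [[[0, 0.2, 1.5], [0, 0, 0.45], 45], [[0, 0.2, 3.2], [0, 0, 0.45], 45], [[0, 0.2, 3.9], [0, 0, 0.45], 45], [[0, 0.2, 3.9], [0, 0, 0.45], 45]]}}

```text
time: 6.65
tool_pos: [0.6202, -0.0609, 0.0088]
tool_rot: [-0.001, 0.719, 0.695, -0.001]
contact_force: [-0.5, 0.4, -0.1]
gripper_width: 0.448
grasp_force: 0.0
```

```bash
python3 - <<'E'
from h import *
go(world(-.0475,-.211),.008,-92.45)
E
```

```text
t 6.65 shift [4.96 0.1  0.04] turn [-0.03 -0.    0.06] F [-0.5  0.4 -0.1]
 tcp [ 0.6202 -0.0609  0.0088] rail [-0.049 -0.335] tooly [ 0.999 -0.035 -0.004] w 0.45 q6 -0.18
```

>>> {"name": "jog_arm", "arguments": {"targets": [[[0.6, 0, 0], [0, 0, 0.06], 45], [[1.2, 0, 0], [0, 0, 0.06], 45], [[1.8, 0.05, 0], [0, 0, 0.06], 45], [[2.4, 0.05, 0], [0, 0, 0.06], 45], [[3.0, 0.05, 0], [0, 0, 0.06], 45], [[3.6, 0.05, 0], [0, 0, 0.06], 45], [[4.2, 0.05, 0], [0, 0, 0.06], 45], [[4.5, 0.05, 0], [0, 0, 0.06], 45]]}}

```text
time: 7.65
tool_pos: [0.6266, 0.0523, 0.0106]
tool_rot: [-0.0, 0.722, 0.692, -0.0]
contact_force: [0.1, -3.8, 2.1]
gripper_width: 0.45
grasp_force: 1.6
```

>>> {"name": "jog_arm", "arguments": {"targets": [[[0.1, 0, 0], [0, 0, 0], 45], [[0.2, 0, 0], [0, 0, 0], 45], [[0.2, 0, 0], [0, 0, 0], 45]]}}

```text
time: 8.02
tool_pos: [0.6267, 0.0564, 0.0105]
tool_rot: [-0.0, 0.722, 0.692, 0.0]
contact_force: [-1.3, -1.6, 0.5]
gripper_width: 0.449
grasp_force: 0.5
```

>>> {"name": "jog_arm", "arguments": {"targets": [[[0.1, 0, 0], [0, 0, 0], 45], [[0.1, 0, 0], [0, 0, 0], 45]]}}

```text
time: 8.28
tool_pos: [0.6268, 0.0588, 0.0104]
tool_rot: [-0.0, 0.722, 0.692, -0.0]
contact_force: [-0.2, -2.5, 0.1]
gripper_width: 0.45
grasp_force: 0.8
```

>>> {"name": "jog_arm", "arguments": {"targets": [[[0.1, 0, 0], [0, 0, 0], 45], [[0.1, 0, 0], [0, 0, 0], 45]]}}

```text
time: 8.52
tool_pos: [0.6269, 0.0616, 0.0105]
tool_rot: [-0.0, 0.722, 0.692, 0.0]
contact_force: [-0.2, -1.7, -0.8]
gripper_width: 0.453
grasp_force: 0.4
```

>>> {"name": "jog_arm", "arguments": {"targets": [[[0.1, 0, 0], [0, 0, 0], 45], [[0.1, 0, 0], [0, 0, 0], 45]]}}

```text
time: 8.78
tool_pos: [0.6268, 0.062, 0.0105]
tool_rot: [0.001, 0.722, 0.692, -0.002]
contact_force: [-1.2, -8.0, 0.9]
gripper_width: 0.448
grasp_force: 4.0
```

>>> {"name": "jog_arm", "arguments": {"targets": [[[-1.0, 0, 0], [0, 0, 0], 45], [[-1.4, 0, -1.5], [0, 0, 0], 45], [[-2.5, 0, -4.0], [0, 0, 0], 45], [[-5.0, 0, -4.0], [0, 0, 0], 45], [[-7.0, 0, -4.0], [0, 0, 0], 45], [[-7.0, 0, -4.0], [0, 0, 0], 45]]}}

```text
time: 9.52
tool_pos: [0.6197, -0.1139, 0.1112]
tool_rot: [0.0, 0.724, 0.69, 0.0]
contact_force: [-0.5, -0.1, -0.1]
gripper_width: 0.448
grasp_force: 0.0
```

```bash
python3 - <<'E'
from h import *
I,D=grab_frame("top"); cv2.imwrite("pics/t2.png",cv2.resize(I[165:275,165:335,::-1],None,fx=4.6,fy=4.6,interpolation=cv2.INTER_CUBIC))
go((.5468,-.115),.11,-89.3)
E
```

```text
t 9.57 shift [-0.25 -2.91  0.03] turn [ 0.   -0.01 -0.42] F [ 0.8  0.2 -0. ]
 tcp [ 0.6197 -0.1121  0.1108] rail [-0.0474 -0.3862] tooly [ 0.999 -0.046  0.   ] w 0.45 q6 -0.25
```

View pics/t2.png

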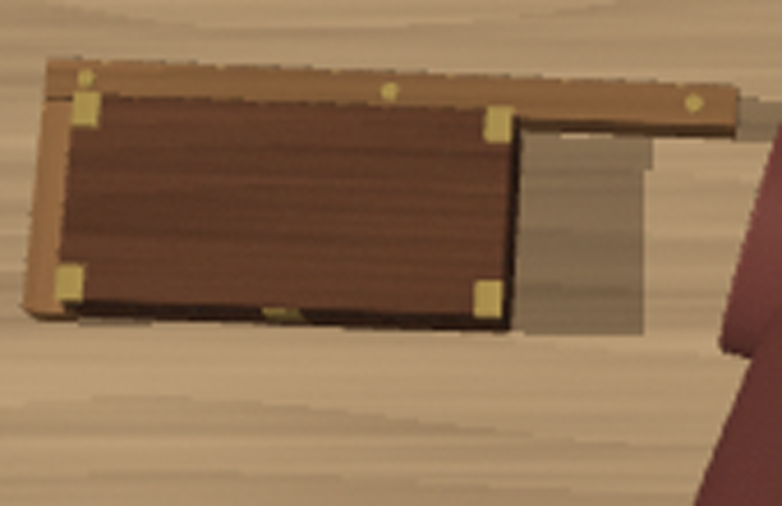

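The case sits in the corner: top-face corners at crop (75,93), (516,107), (503,318), (58,302). I'll check them numerically and move to the jar.

>>> {"name": "jog_arm", "arguments": {"targets": [[[-0.2, -1.5, 0], [0, 0, -0.4], 45], [[-0.2, -2.9, 0], [0, 0, -0.4], 45], [[-0.2, -2.9, 1.0], [0, 0, -0.4], 45], [[-0.2, -2.9, 1.0], [0, 0, -0.4], 45]]}}

```text
time: 10.07
tool_pos: [0.5452, -0.1109, 0.0835]
tool_rot: [-0.002, 0.702, 0.712, -0.001]
contact_force: [-0.3, 0.7, 0.8]
gripper_width: 0.448
grasp_force: 0.0
```

```bash
python3 - <<'E'
from h import *
for u,v in((75,93),(516,107),(503,318),(58,302)): print(rail(ray("top",165+(u+.5)/4.6-.5,165+(v+.5)/4.6-.5,.045)).round(4))
go((.546,-.115),.01,-89.3)
E
```

```text
[-0.0019 -0.0011]
[-0.0008 -0.2002]
[-0.0977 -0.1997]
[-0.0981 -0.0022]
t 10.07 shift [-0.17  0.04  2.94] turn [-0.03 -0.02  0.01] F [-0.3  0.7  0.8]
 tcp [ 0.5452 -0.1109  0.0835] rail [-0.1218 -0.3882] tooly [ 1.     0.014 -0.004] w 0.45 q6 -0.35
```

>>> {"name": "jog_arm", "arguments": {"targets": [[[-0.1, 0, 1.5], [0, 0, 0], 45], [[-0.1, 0, 2.9], [0, 0, 0], 45], [[-0.1, 0, 2.9], [0, 0, 0], 45], [[-0.6, 0, 2.9], [0, 0, 0], 45], [[-0.9, 0, 2.9], [0, 0, 0], 45], [[-1.2, 0, 2.9], [0, 0, 0], 45], [[-1.5, 0, 2.9], [0, 0, 0], 45], [[-1.8, 0, 2.9], [0, 0, 0], 45]]}}

```text
time: 11.08
tool_pos: [0.5478, -0.1582, 0.0136]
tool_rot: [-0.0, 0.703, 0.711, 0.0]
contact_force: [0.2, 3.6, 1.9]
gripper_width: 0.448
grasp_force: 1.5
```

```bash
python3 -c "
from h import *
go((.549,-.362),.01,-89.3)"
```

```text
t 11.07 shift [-8.15 -0.05  0.13] turn [ 0.   -0.01  0.  ] F [0.2 3.6 1.9]
 tcp [ 0.5478 -0.1582  0.0136] rail [-0.1172 -0.4354] tooly [1.    0.012 0.   ] w 0.45 q6 -0.43
```

Contact is gentle, about 3.6 N. Pushing on.

>>> {"name": "jog_arm", "arguments": {"targets": [[[-0.4, 0, 0], [0, 0, 0], 45], [[-0.8, 0, 0], [0, 0, 0], 45], [[-1.2, 0, 0], [0, 0, 0], 45], [[-1.6, 0, 0], [0, 0, 0], 45], [[-2.0, 0, 0], [0, 0, 0], 45], [[-2.4, 0, 0], [0, 0, 0], 45], [[-2.8, 0, 0], [0, 0, 0], 45], [[-3.2, 0, 0], [0, 0, 0], 45]]}}

```text
time: 12.08
tool_pos: [0.5486, -0.2386, 0.0133]
tool_rot: [-0.0, 0.703, 0.712, 0.0]
contact_force: [-0.1, 3.6, 3.0]
gripper_width: 0.446
grasp_force: 2.3
```

>>> {"name": "jog_arm", "arguments": {"targets": [[[-0.4, 0, 0], [0, 0, 0], 45], [[-0.8, 0, 0], [0, 0, 0], 45], [[-1.2, 0, 0], [0, 0, 0], 45], [[-1.6, 0, 0], [0, 0, 0], 45], [[-2.0, 0, 0], [0, 0, 0], 45], [[-2.4, 0, 0], [0, 0, 0], 45], [[-2.8, 0, 0], [0, 0, 0], 45], [[-3.2, 0, 0], [0, 0, 0], 45]]}}

```text
time: 13.08
tool_pos: [0.5497, -0.3186, 0.0132]
tool_rot: [-0.0, 0.703, 0.712, -0.0]
contact_force: [-0.6, 2.7, 2.7]
gripper_width: 0.454
grasp_force: 2.4
```

>>> {"name": "jog_arm", "arguments": {"targets": [[[-0.2, 0, 0], [0, 0, 0], 45], [[-0.4, 0, 0], [0, 0, 0], 45], [[-0.5, 0, 0], [0, 0, 0], 45], [[-0.5, 0, 0], [0, 0, 0], 45]]}}

```text
time: 13.58
tool_pos: [0.5498, -0.3308, 0.0131]
tool_rot: [0.0, 0.703, 0.712, -0.0]
contact_force: [0.9, 1.3, 1.8]
gripper_width: 0.45
grasp_force: 1.5
```

```bash
python3 - <<'E'
from h import *
go((.549,-.362),.01,-89.3)
I,D=grab_frame("top"); cv2.imwrite("pics/t3.png",cv2.resize(I[170:330,370:570,::-1],None,fx=3.7,fy=3.7,interpolation=cv2.INTER_CUBIC))
E
```

```text
t 13.57 shift [-1.25 -0.05  0.13] turn [-0.    0.    0.01] F [0.9 1.3 1.8]
 tcp [ 0.5498 -0.3308  0.0131] rail [-0.1078 -0.6077] tooly [ 1.     0.013 -0.   ] w 0.45 q6 -0.67
```

View pics/t3.png

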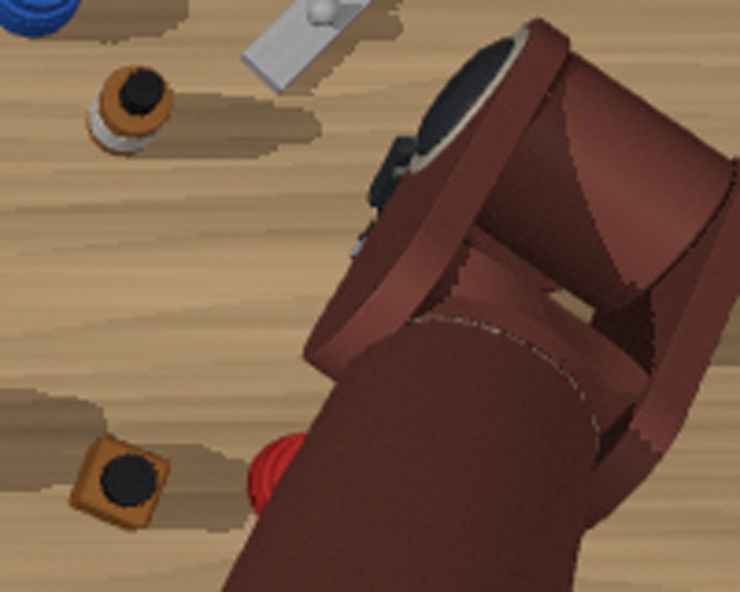

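The arm hides the jar. Pushing the remaining 30 mm slowly, then backing off to check.

>>> {"name": "jog_arm", "arguments": {"targets": [[[-0.2, 0, 0], [0, 0, 0], 45], [[-0.4, 0, 0], [0, 0, 0], 45], [[-0.6, 0, 0], [0, 0, 0], 45], [[-0.8, 0, 0], [0, 0, 0], 45], [[-0.95, 0, 0], [0, 0, 0], 45], [[-1.1, 0, 0], [0, 0, 0], 45], [[-1.2, 0, 0], [0, 0, 0], 45], [[-1.2, 0, 0], [0, 0, 0], 45]]}}

```text
time: 14.62
tool_pos: [0.5501, -0.361, 0.0131]
tool_rot: [0.0, 0.703, 0.712, -0.0]
contact_force: [-1.4, 0.4, 0.2]
gripper_width: 0.451
grasp_force: 0.9
```

>>> {"name": "jog_arm", "arguments": {"targets": [[[0.4, 0, 0], [0, 0, 0], 45], [[1.2, 0, 0], [0, 0, 0], 45], [[1.8, 0, -1.5], [0, 0, 0], 45], [[2.5, 0, -4.0], [0, 0, 0], 45], [[4.9, 0, -5.0], [0, 0, 0], 45], [[7.3, 0, -5.0], [0, 0, 0], 45], [[9.7, 0, -5.0], [0, 0, 0], 45], [[9.7, 0, -5.0], [0, 0, 0], 45]]}}

```text
time: 15.62
tool_pos: [0.5463, -0.1133, 0.1379]
tool_rot: [-0.0, 0.7, 0.714, 0.0]
contact_force: [-0.5, -0.4, -0.1]
gripper_width: 0.45
grasp_force: 0.0
```

```bash
python3 - <<'E'
from h import *
I,D=grab_frame("top"); cv2.imwrite("pics/t4.png",cv2.resize(I[140:330,340:560,::-1],None,fx=3.1,fy=3.1,interpolation=cv2.INTER_CUBIC))
np.savez("t4.npz",D=D); P=cloud("top",D)
m=(P[...,2]>.047)&(P[...,2]<.058)&(abs(P[...,0]-.549)<.05)&(abs(P[...,1]+.394)<.06)&(D>0)
q=P[m]; print(m.sum(),(q.min(0)+q.max(0))/2,q.mean(0))
E
```

```text
485 [ 0.54948043 -0.39089995  0.05239495] [ 0.54932483 -0.38963708  0.0523801 ]
```

View pics/t4.png

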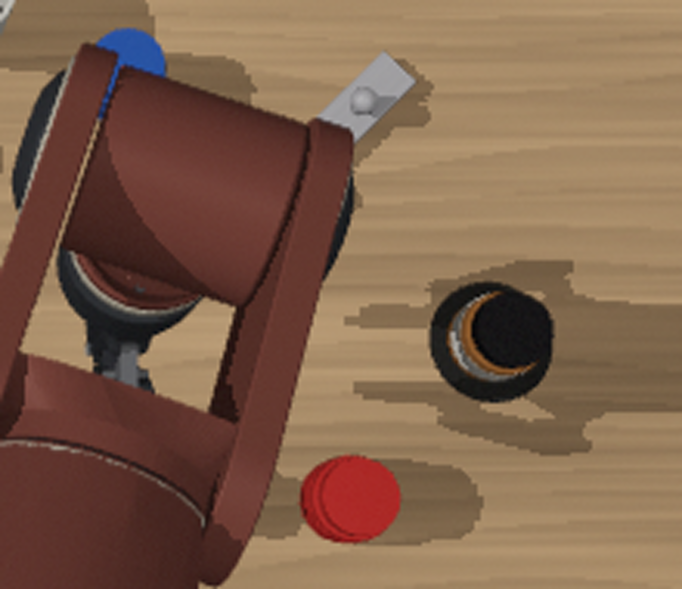

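The jar stands on the mat: cap at crop (512,330), about 4 mm off the mat's centre and upright. The case is home, so I'm handing in.

```bash
python3 -c "
from plant import *
print(job_done())"
```

```text
the job is handed in; nothing more can be done
None
```

I handed the job in at about 16 s: by my last camera measurements the pen case sits within about 2 mm of both rail faces, the squat ink jar stands about 4 mm off the mat's centre, and the bystanders were left alone; no verdict came back.

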